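Set up the silver dip: spoons in their rows, bottle opened

TASK

Set up the spoons for the silver dip: lay each of the two loose spoons flat in the black tray that already holds spoons of its own length, beside them and in line with the row, and let go of it. Then open the dip bottle that stands in its steel well: push the safety cap down, keep it down while turning it anticlockwise until it is free, and lift it straight up, leaving the bottle standing in its well and the other things on the counter where they are. Finish while still holding the cap, upright and still, at least 5 cm clear and straight above the open neck; do not put it down or let go.

Things in the scene. Friction and masses are not known exactly. Their poses are not given: they have to be found in the camera images.
- big_spoon: loose brass-coloured table spoon, 200 mm long, lying on its back (hollow of the bowl up). Origin at mid length on the surface it lies on; x points along the spoon to the bowl, z up. The bowl is 62 x 38 mm, 9 mm deep, from x = 38 to 100 mm; the handle is 9 to 17 mm wide and 4.5 mm thick, touches the surface at its tail (x = -100 mm) and is arched. 55 g
- big_spoon_grip (a point): on the handle of the big spoon, near its balance point: x = 15 mm from its origin, 11.5 mm above the surface; the handle is 9 to 10 mm wide here, to be gripped across (along the spoon's y); its underside is about 9 mm clear
- small_spoon: loose brass-coloured tea spoon, the same shape but 140 mm long. Origin at mid length on the surface it lies on; x to the bowl, z up. Bowl 44 x 29 mm, 8 mm deep, from x = 26 to 70 mm; handle 7 to 14 mm wide, 4.5 mm thick, tail at x = -70 mm. 28 g
- small_spoon_grip (a point): on the handle of the small spoon, near its balance point: x = 10 mm from its origin, 11.5 mm above the surface; the handle is 7 to 8 mm wide here, its underside about 9 mm clear
- tray_big: fixed shallow black plastic tray that holds two 200 mm spoons (fixed). Outside 246 (x) x 151 (y) x 20 mm (z), walls and floor 3 mm. Origin at the centre of its underside, inner floor at z = 3 mm. The two spoons lie along x, bowls to +x, at y = +50 and +10 mm; the empty place of the row is at y = -41 mm (the strip from y = -9 to -72 mm is free)
- tray_small: the same tray, but holding two 140 mm spoons (fixed) at y = +50 and +10 mm, mid length at x = 0; the empty place of the row is at y = -41 mm
- well: square dark steel bottle well screwed to the counter, outside 89 x 89 x 45 mm high, walls and floor 3 mm; holds the bottle so that it cannot turn. Origin at the centre of its underside
- bottle: loose white square plastic bottle (0.6 kg, 80 x 80 mm, body 100 mm high, then shoulder and neck) standing in the well with 1.5 mm play on each side. Origin at the centre of its foot, 3 mm above the counter; z up
- bottle_mouth (a point): centre of the bottle's neck opening, at the rim, 150 mm above the bottle's foot; the neck is 36 mm wide, 47 mm over its three bayonet hooks
- cap: loose grey ribbed safety cap on the bottle, 54 mm across, 36 mm high, 40 g. Origin: centre of its lower rim, z up. Locked: lower rim 19.5 mm below the bottle's rim, cap x = bottle x. Three lugs hook under the neck's hooks; pushed down and held, it turns anticlockwise (seen from above): from 52 degrees on it lifts straight off, at 86 it meets a stop (aim for 70). Not pushed, it stays locked
- cap_grip (a point): on the cap's axis, 26 mm above its lower rim (10 mm below the crown): height to grip it across its 54 mm diameter, any way round. The cap is sprung: 6 N moves it, 4 mm down (about 10 N) frees the lugs, 5.5 mm down (about 11.5 N) is hard down. Pulled while locked it lifts the bottle
- pitcher: bystander: matt black mug-shaped pitcher, 72 mm wide, 85 mm high, loose; leave alone
- peg_box: bystander: small open wooden box 100 x 120 x 45 mm, loose; leave alone
- carton: bystander: blue and white carton 100 x 180 x 70 mm, loose; leave alone
There are look-alikes about, which are no part of the job. Leave any pink or turquoise look-alike of the big_spoon alone. Several things have the shape of the cap; the one meant has the colours described above.

How it is judged:
By the outcome, as a careful person would: the job done as asked, in the order asked, and still so for the second after the job is handed in, while the arm keeps its last pose, push and grip.
It also fails if it takes over 72 s, if anything falls off the work surface, if the arm or the gripper's body presses on something with over 40 N, if the wrist force passes 120 N, or if a joint passes its speed limit or range.

ROBOT

A 6-joint arm with a two-finger parallel gripper is mounted at the origin on the work surface. World frame = base frame: x ahead of the robot, y to its left, z up, the work surface at z = 0. Lengths are in m, angles in rad, forces in N, time in s.
With the tool pointing down it reaches from about 0.35 to 0.975 m from the base axis. Payload 4.9 kg.
Tool frame: the origin (TCP) lies at the very end of the fingers, on their centre line; the grasp point (between the pads) lies behind it (manip.pinch_z is the y of the grasp point in the tool frame, in m); y points along the fingers, x is the direction in which the jaws open and shut, and the axes are right-handed (so a half turn about y gives the same grasp; the last joint's range is limited). The gripper opens to 85 mm and grips with 20 to 120 N. Pads are 22 mm wide; open, the fingers measure 114 mm over their backs; the gripper's body (76 mm by 85 mm) begins 54 mm behind the grasp point. The pads swing forward as they close: fully open they stand 13 mm farther back than shut.
Start: joints at [-1.402, 0.053, 1.613, -0, 1.476, -0.119], TCP at [0.177, -0.599, 0.231] pointing down, gripper open.
Joint ranges: [-3.01, 3.01], [-1.01, 2.22], [0.06, 2.58], [-1.02, 4.17], [0.09, 2.62], [-3.14, 3.14]. Speed limits (rad/s): [2.57, 2.57, 3.14, 3.14, 3.14, 3.14].

INTERFACE

Orientations are given as a unit quaternion [w, x, y, z].
In Python, from plant import manip gives the robot as it stands.
- The arm moves only by the tool drive_tool, never from a script. Its argument "motion" is a list of rows, each a list of 3 entries, a list of its own where there are three numbers: the shift along the tool's x, y, z in units of 25 mm (1.0 is 25 mm), then the turn, a rotation vector about the tool's x, y, z in units of 5 degrees (1.0 is 5 degrees), then the closure, from -1 (fully open) to 1 (shut). A call has 1 to 12 rows; each row shifts and turns the commanded pose from where the row before left it, along the tool's axes as they then stand; what a row does not reach is not made up. A row lasts 1/10 s, in which the tool goes at most 50 mm and 8.59 degrees, less where a joint would pass 70% of its speed; a pose out of reach is approached as far as the arm can. A call is refused whole if a number of a shift passes 1 or a number of a turn 1, either way. A call with a gripper value outside its range is refused whole. The fingers move at their own pace and stop on an object; the grip force is fixed at half the most. Time passes only in rows, so rows that do not move let the fingers close. It gives the time, the measured TCP pose, the force and the opening at its end, in the units of the state.
- manip.state(): the state, without advancing time (a new reading comes with each control period).
- manip.grab_frame(name): name is "side" or "top"; returns a dict with "img" (420x560x3 uint8, blue, green, red), "range_z" (420x560 float32, m along the optical axis (not along the pixel's ray), 0 where there is no reading), "camera_matrix" (3x3 intrinsics, pixels), "k1" (the pictures are not rectified: a ray, as slopes to the right and down, at radius r is drawn at 1 + k1 r^2 times it, then the intrinsics apply), "world_from_camera" (4x4, takes a point from camera to world coordinates). Camera axes: x right, y down, z forward; pixel columns grow to the right and rows downward; lengths in m; the calibration is good to about 2 mm. A picture is of the moment at which its call begins.
- manip.job_done(): hands the job in, once; it reports no verdict.
The state is a dict: "time": time; "joint_pos": joint angles; "joint_vel": joint speeds; "joint_efforts": joint torques, N m; "tool_pos": TCP position; "tool_rot": TCP orientation; "contact_force": force on the tool from outside, world axes, zero at the start; "ft_torque": the same for the moment, N m; "gripper_width": opening from 0.0 (shut) to 1.0 (fully open).
Only numpy, scipy, OpenCV 4.12 (cv2) and the standard library are available. Lean on these libraries where they do the work, as an engineer would, in place of code of your own. Each camera call takes 0.05 s, during which the arm holds its last target. There are 200 camera calls.

## Working session

There is one attempt and no reset: what is moved stays moved. The work goes in short steps, Python scripts to look and compute and a tool call to move; the robot and the scene stay as the last step left them, time stands still between calls to the robot, and variables do not carry over. Pictures are saved under pics/ and viewed, about 8 in all and at most 12, crops included, and the job is handed in when it is done.

Besides the shell and the picture viewer there is one more tool, called as a command line: name --argument value ..., lists and objects as JSON in quotes. drive_tool: Moves the arm, as the interface text tells. Its arguments: {"type":"object","properties":{"motion":{"type":"array","items":{"type":"array"}}},"required":["motion"]}

```bash
ls; mkdir -p pics; cat > h.py <<'E'
import numpy as np, cv2
from plant import manip
def grab(n):
    f=manip.grab_frame(n); np.savez(f'/tmp/{n}.npz',**{k:np.asarray(v) for k,v in f.items()}); return f
def load(n): return dict(np.load(f'/tmp/{n}.npz'))
def ray(f,u,v):
    K=f['camera_matrix']; d=np.array([(u-K[0,2])/K[0,0],(v-K[1,2])/K[1,1]]); s=d.copy()
    for _ in range(20): s=d/(1+float(f['k1'])*(s@s))
    return np.array([s[0],s[1],1.])
def at_z(f,u,v,z):
    T=f['world_from_camera']; r=T[:3,:3]@ray(f,u,v); o=T[:3,3]; return o+r*(z-o[2])/r[2]
def pt(f,u,v):
    T=f['world_from_camera']; z=f['range_z'][int(round(v)),int(round(u))]; return T[:3,:3]@(ray(f,u,v)*z)+T[:3,3]
def proj(f,p):
    T=f['world_from_camera']; c=T[:3,:3].T@(np.asarray(p)-T[:3,3]); s=c[:2]/c[2]; s=s*(1+float(f['k1'])*(s@s)); K=f['camera_matrix']
    return K[0,0]*s[0]+K[0,2],K[1,1]*s[1]+K[1,2]
E
python3 - <<'E'
from h import *
for n in('top','side'):
    f=grab(n); cv2.imwrite(f'pics/{n}0.png',f['img']); print(n,f['world_from_camera'].round(3).tolist(),f['camera_matrix'][0,0],f['k1'])
s=manip.state(); print(s, manip.pinch_z)
E
```

```text
pics
top [[-0.011, -0.999, 0.052, 0.459], [-1.0, 0.01, -0.025, -0.044], [0.025, -0.053, -0.998, 1.237], [0.0, 0.0, 0.0, 1.0]] 436.45396863872537 -0.12243135274947704
side [[-0.983, -0.123, 0.136, 0.343], [-0.184, 0.638, -0.748, 1.025], [0.005, -0.76, -0.65, 1.058], [0.0, 0.0, 0.0, 1.0]] 535.2544766058244 -0.04963325125693539
{'time': 0.1, 'joint_pos': array([-1.40198904e+00,  5.32919466e-02,  1.61416077e+00,  7.42280587e-06,
        1.47603317e+00, -1.18984421e-01]), 'joint_vel': array([ 0.00014051, -0.00241596, -0.00337839,  0.00034874, -0.00013475,
       -0.0003223 ]), 'joint_efforts': array([ 1.49358781e-03, -3.94901133e+01, -3.71364605e+01, -5.55364318e-05,
        3.90617948e-03, -1.11400715e-05]), 'tool_pos': array([ 0.17731174, -0.59872215,  0.23018285]), 'tool_rot': array([ 0.56699517, -0.56606864,  0.42361569, -0.42264939]), 'contact_force': array([-0.34921609,  0.01808499,  0.35733677]), 'ft_torque': array([-0.00416174,  0.01767831, -0.00984075]), 'gripper_width': 0.9991105667786087} -0.0187
```

View pics/top0.png

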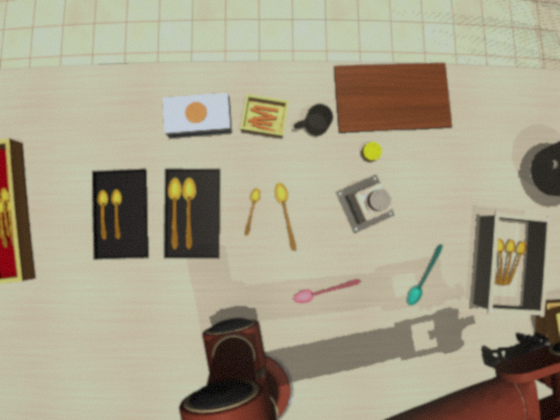

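View pics/side0.png

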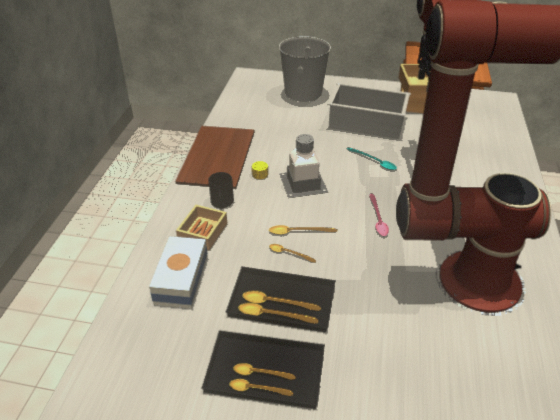

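Top view: the loose big spoon has its bowl at (280,192) and tail at (294,248). The loose small spoon has its bowl at (255,195) and tail at (248,234). The trays are at (120,214) for small and (192,213) for big. The grey cap is at (377,200).
Look-alikes:
- **Spoons:** pink (330,291), turquoise (425,275), and the ones in the boxes at (510,260) and (5,210).
- **Caps:** yellow cap-like thing at (372,151).

I choose the brass spoons and the grey cap, and check them in one close crop.

```bash
python3 - <<'E'
from h import *
f=load('top')
im=f['img']; a=cv2.resize(im[145:265,85:245],None,fx=5,fy=5,interpolation=cv2.INTER_CUBIC)[:, :]
c1=cv2.resize(im[160:260,85:235],None,fx=2.65,fy=2.65,interpolation=cv2.INTER_CUBIC)
c2=cv2.resize(im[140:260,235:405],None,fx=4.6,fy=4.6,interpolation=cv2.INTER_CUBIC)
cv2.imwrite('pics/crop1.png',c2)
hsv=cv2.cvtColor(im,cv2.COLOR_BGR2HSV)
m=((hsv[...,0]>8)&(hsv[...,0]<32)&(hsv[...,1]>130)).astype(np.uint8)
n,l,st,ce=cv2.connectedComponentsWithStats(m)
for i in range(1,n):
    x,y,w,h,A=st[i]
    if A>60 and 90<x<300 and 160<y<260:
        v,u=np.nonzero(l==i)
        P=np.array([at_z(f,a,b,.008)[:2] for a,b in zip(u,v)])
        c=P.mean(0); _,_,V=np.linalg.svd(P-c); d=V[0]*np.sign(V[0][0]); t=(P-c)@d
        mid=c+d*(t.max()+t.min())/2
        print('spoon',st[i],'mid',mid.round(4),'len',np.ptp(t).round(3),'yaw',np.degrees(np.arctan2(d[1],d[0])).round(1))
k=(hsv[...,2]<60).astype(np.uint8); k=cv2.morphologyEx(k,cv2.MORPH_CLOSE,np.ones((15,15)))
n,l,st,ce=cv2.connectedComponentsWithStats(k)
for i in range(1,n):
    x,y,w,h,A=st[i]
    if A>3000 and x<300 and y<260:
        v,u=np.nonzero(l==i); P=np.array([at_z(f,a,b,.02)[:2] for a,b in zip(u,v)],np.float32); print('tray',st[i],cv2.minAreaRect(P))
for u,v in [(377,200),(355,203),(372,151),(350,215)]: print(u,v,pt(f,u,v).round(3))
# cap top points
v,u=np.mgrid[180:225,360:395]; P=np.array([pt(f,a,b) for a,b in zip(u.ravel(),v.ravel())])
q=P[(P[:,2]>.16)]; print('cap',len(q),q.mean(0),q.min(0),q.max(0), cv2.minEnclosingCircle(q[:,:2].astype(np.float32)))
v,u=np.mgrid[165:240,330:400]; P=np.array([pt(f,a,b) for a,b in zip(u.ravel(),v.ravel())])
q=P[(P[:,2]>.085)&(P[:,2]<.11)]; print('body',len(q),cv2.minAreaRect(q[:,:2].astype(np.float32)))
E
```

```text
spoon [ 167  178   29   72 1056] mid [0.5027 0.1957] len 0.201 yaw -0.3
spoon [275 183  12  22 157] mid [ 0.556  -0.0863] len 0.061 yaw 10.4
spoon [110 189  13  51 343] mid [0.5026 0.3814] len 0.142 yaw 1.7
spoon [251 189   9  14  86] mid [ 0.5512 -0.0129] len 0.038 yaw -12.5
spoon [ 96 190  13  50 348] mid [0.5015 0.4218] len 0.14 yaw 2.0
spoon [285 209  10  41  80] mid [ 0.4554 -0.1084] len 0.115 yaw 12.0
tray [  93  170   55   88 4561] ((0.5029691457748413, 0.3684763014316559), (0.24301475286483765, 0.1524510234594345), 1.708101749420166)
tray [ 165  170   54   87 4165] ((0.5036236047744751, 0.1639886498451233), (0.148504376411438, 0.24074266850948334), 89.61073303222656)
377 200 [ 0.525 -0.32   0.168]
355 203 [ 0.524 -0.285  0.068]
372 151 [ 0.672 -0.344  0.034]
350 215 [ 0.493 -0.284 -0.001]
cap 363 [ 0.52511332 -0.32273811  0.18361947] [ 0.45903597 -0.35282359  0.16068911] [ 0.5499775  -0.04380474  1.23665315] ((0.49953287839889526, -0.19735078513622284), 0.15889669954776764)
body 269 ((0.5260392427444458, -0.3260729908943176), (0.07879764586687088, 0.08178136497735977), 22.818557739257812)
```

View pics/crop1.png

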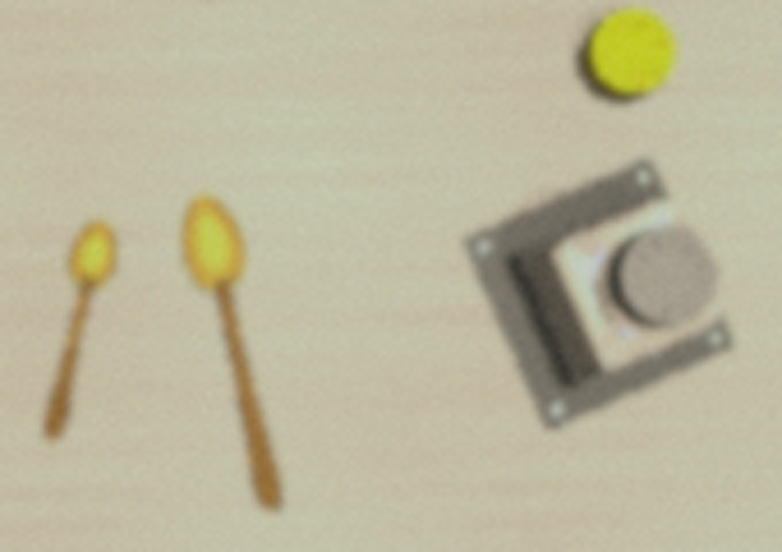

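The crop confirms the two plain brass spoons. Tips and tails in full-frame pixels: big (279.1,182.6) and (293.3,250.4), small (256.3,188) and (246.7,235). The grey cap on the white bottle is the one meant, with the yellow cap off to the upper right.

```bash
cat >> h.py <<'E'
from scipy.spatial.transform import Rotation as Ro
def R(s=None):
    s=s or manip.state(); q=s['tool_rot']; return Ro.from_quat([q[1],q[2],q[3],q[0]])
def plan(x,y,z,jaw=None):
    """jaw: world yaw (deg) of tool x wanted (mod 180). prints turn about tool y first, then the shift in units in the turned frame"""
    s=manip.state(); r=R(s); M=r.as_matrix(); cur=np.degrees(np.arctan2(M[1,0],M[0,0]))
    d=0 if jaw is None else (jaw-cur+90)%180-90
    # tidy: wanted frame y down
    want=Ro.from_euler('z',cur+d,degrees=True)*Ro.from_matrix(np.array([[1,0,0],[0,0,1],[0,-1,0]]).T if False else np.column_stack([[1,0,0],[0,0,-1],[0,1,0]]))
    rv=(r.inv()*want).as_rotvec(degrees=True)
    sh=want.as_matrix().T@(np.array([x,y,z])-s['tool_pos'])
    print('pos',s['tool_pos'].round(4),'jawyaw',cur.round(1),'q1,q6',s['joint_pos'][[0,5]].round(2),'w',round(s['gripper_width'],3),'F',s['contact_force'].round(1),'t',round(s['time'],2))
    print('  turn units',(rv/5).round(2),'then shift units',(sh/.025).round(2))
E
python3 - <<'E'
from h import *
f=load('top')
for n,a,b,L,g in(('big',(279.1,182.6),(293.3,250.4),.1,.015),('small',(256.3,188),(246.7,235),.07,.01)):
    A=at_z(f,*a,.009)[:2];B=at_z(f,*b,.004)[:2]; d=(A-B)/np.linalg.norm(A-B)
    mid=(A+B)/2; yaw=np.degrees(np.arctan2(d[1],d[0])); G=mid+d*g
    print(n,'len',np.linalg.norm(A-B).round(3),'mid',mid.round(4),'yaw',yaw.round(1),'grip',G.round(4)); plan(*G,.15,yaw+90)
    print(' grip px',proj(f,[*G,.0115]), 'pt', pt(f,*proj(f,[*G,.0115])).round(3))
s=load('side'); # check via side
print('side px of grips',proj(s,[0.47,-.1,.01]))
E
```

```text
big len 0.195 mid [ 0.491  -0.1008] yaw 11.2 grip [ 0.5057 -0.0979]
pos [ 0.1773 -0.5987  0.2302] jawyaw -73.5 q1,q6 [-1.4  -0.12] w 0.999 F [-0.3  0.   0.4] t 0.1
  turn units [-0.    1.05 -0.02] then shift units [-17.09   3.21  16.79]
 grip px (np.float64(285.18054972139123), np.float64(211.2036217407281)) pt [ 0.506 -0.098  0.005]
small len 0.135 mid [ 0.5061 -0.0031] yaw -12.1 grip [ 0.5159 -0.0052]
pos [ 0.1773 -0.5987  0.2302] jawyaw -73.5 q1,q6 [-1.4  -0.12] w 0.999 F [-0.3  0.   0.4] t 0.1
  turn units [ 0.    5.71 -0.02] then shift units [-26.05   3.21   8.27]
 grip px (np.float64(252.15250839233104), np.float64(207.93069160471944)) pt [ 0.516 -0.005  0.006]
side px of grips (np.float64(310.42125942521017), np.float64(230.11629999905944))
```

drive_tool --motion '[[[0,0,0],[0,1,0],-0.1],[[-1,0,1],[0,0,0],-0.1],[[-1,0,1],[0,0,0],-0.1],[[-1,0,1],[0,0,0],-0.1],[[-1,0,1],[0,0,0],-0.1],[[-1,0,1],[0,0,0],-0.1],[[-1,0,1],[0,0,0],-0.1],[[-1,0,1],[0,0,0],-0.1],[[-1,0,1],[0,0,0],-0.1],[[-1,0,1],[0,0,0],-0.1],[[-1,0,1],[0,0,0],-0.1],[[-1,0,1],[0,0,0],-0.1]]'

```text
time: 1.3
tool_pos: [0.3925, -0.2735, 0.2309]
tool_rot: [0.548, -0.547, 0.448, -0.447]
contact_force: [0.4, -0.7, 0.2]
gripper_width: 0.552
```

drive_tool --motion '[[[-1,0,1],[0,0,0],-0.1],[[-1,0.5,1],[0,0,0],-0.1],[[-1,0.5,1],[0,0,0],-0.1],[[-1,0.5,1],[0,0,0],-0.1],[[-1,0.5,1],[0,0,0],-0.1],[[-1,1,0.8],[0,0,0],-0.1],[[0,1,0],[0,0,0],-0.1],[[0,1,0],[0,0,0],-0.1],[[0,0,0],[0,0,0],-0.1],[[0,0,0],[0,0,0],-0.1]]'

```text
time: 2.3
tool_pos: [0.5039, -0.0991, 0.1061]
tool_rot: [-0.547, 0.548, -0.448, 0.447]
contact_force: [-0.2, 0.0, 0.4]
gripper_width: 0.55
```

```bash
python3 - <<'E'
from h import *
plan(.5057,-.0979,.004,101.2)
f=grab('side'); c=cv2.resize(f['img'][150:300,220:400],None,fx=4,fy=4,interpolation=cv2.INTER_CUBIC); cv2.imwrite('pics/s1.png',c)
E
```

```text
pos [ 0.5039 -0.0991  0.1061] jawyaw -78.5 q1,q6 [-0.34  1.03] w 0.55 F [-0.2  0.   0.4] t 2.3
  turn units [ 0.01  0.06 -0.01] then shift units [-0.03  4.08  0.08]
```

View pics/s1.png

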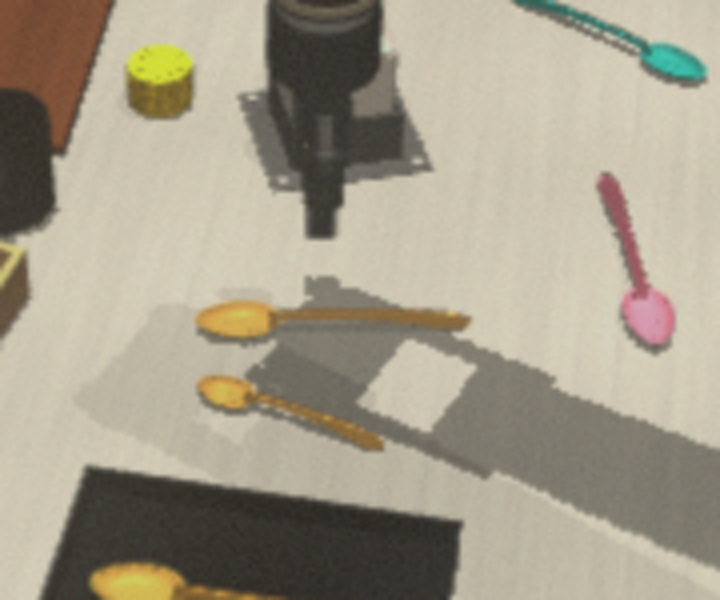

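The gripper, tip at about crop (320,237), stands right above the big spoon's handle, just behind the bowl. I descend and close.

drive_tool --motion '[[[0,1,0],[0,0,0],-0.1],[[0,1,0.1],[0,0,0],-0.1],[[0,1,0],[0,0,0],-0.1],[[0,0.6,0],[0,0,0],-0.1],[[0,0.45,0],[0,0,0],-0.1],[[0,0,0],[0,0,0],-0.1],[[0,0,0],[0,0,0],1],[[0,0,0],[0,0,0],1],[[0,0,0],[0,0,0],1],[[0,0,0],[0,0,0],1],[[0,0,0],[0,0,0],1],[[0,0,0],[0,0,0],1]]'

```text
time: 3.55
tool_pos: [0.5079, -0.099, 0.0065]
tool_rot: [0.548, -0.547, 0.447, -0.448]
contact_force: [0.3, -0.3, 5.5]
gripper_width: 0.077
```

```bash
python3 - <<'E'
from h import *
plan(.5186,.123,.1,90)
E
```

```text
pos [ 0.5079 -0.099   0.0065] jawyaw -78.5 q1,q6 [-0.34  1.03] w 0.077 F [ 0.3 -0.3  5.5] t 3.55
  turn units [-0.02  2.3   0.01] then shift units [-8.88 -3.74  0.43]
```

drive_tool --motion '[[[0,-0.3,0],[0,0,0],1],[[0,-0.6,0],[0,0,0],1],[[0,-1,0],[0,0,0],1],[[0,-1,0],[0,0,0],1],[[0,-1,0],[0,0,0],1],[[0,0,0],[0,0,0],1],[[0,0,0],[0,0,0],1]]'

```text
time: 4.25
tool_pos: [0.5071, -0.0987, 0.1034]
tool_rot: [0.548, -0.547, 0.447, -0.448]
contact_force: [0.0, -0.3, -1.0]
gripper_width: 0.079
```

```bash
python3 - <<'E'
from h import *
plan(.5186,.123,.1,90)
f=grab('side'); c=cv2.resize(f['img'][120:300,220:400],None,fx=3.3,fy=3.3,interpolation=cv2.INTER_CUBIC)
g=grab('top'); d=cv2.resize(g['img'][160:260,230:330],(420,420),interpolation=cv2.INTER_CUBIC)
o=np.zeros((594,800,3),np.uint8); o[:,:380]=c[:594,100:480]; o[:420,380:]=d; cv2.imwrite('pics/s2.png',o)
E
```

```text
pos [ 0.5071 -0.0987  0.1034] jawyaw -78.5 q1,q6 [-0.34  1.03] w 0.079 F [ 0.  -0.3 -1. ] t 4.25
  turn units [-0.02  2.3   0.01] then shift units [-8.87  0.14  0.46]
```

View pics/s2.png

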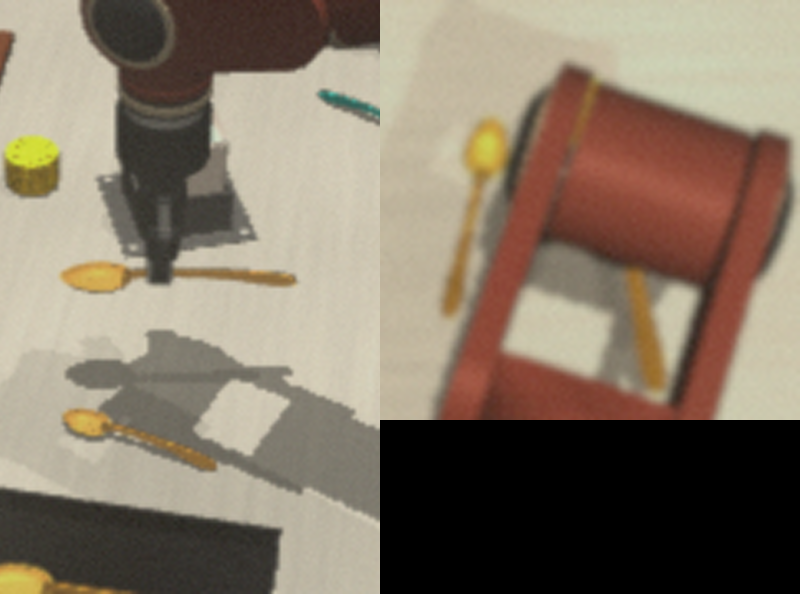

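The big spoon is held level near its balance point: tip at (63,277), tail at (295,279) and pads at (158,275), so the grip is about 17 mm ahead of mid length. Now to the big tray.

drive_tool --motion '[[[0,0,0],[0,1,0],1],[[0,0,0],[0,1,0],1],[[0,0,0],[0,0.3,0],1],[[-0.8,0,0],[0,0,0],1],[[-1,0,0.1],[0,0,0],1],[[-1,0,0.1],[0,0,0],1],[[-1,0,0.1],[0,0,0],1],[[-1,0,0.1],[0,0,0],1],[[-1,0,0.1],[0,0,0],1],[[-1,0,0],[0,0,0],1],[[-1,0,0],[0,0,0],1],[[-1,0,0],[0,0,0],1]]'

```text
time: 5.55
tool_pos: [0.5185, 0.1223, 0.1013]
tool_rot: [-0.5, 0.501, -0.5, 0.499]
contact_force: [0.4, 0.0, -0.3]
gripper_width: 0.08
```

drive_tool --motion '[[[-0.1,0,0],[0,0,0],1],[[0,0,0],[0,0,0],1],[[0,0,0],[0,0,0],1]]'

```text
time: 5.85
tool_pos: [0.519, 0.1232, 0.102]
tool_rot: [-0.5, 0.5, -0.5, 0.5]
contact_force: [-0.0, -0.1, -0.6]
gripper_width: 0.078
```

```bash
python3 - <<'E'
from h import *
plan(.520,.124,.0105,90)
f=grab('side'); c=cv2.resize(f['img'][220:410,190:350],None,fx=3.1,fy=3.1,interpolation=cv2.INTER_CUBIC);cv2.imwrite('pics/s3.png',c)
E
```

```text
pos [0.519  0.1232 0.102 ] jawyaw -90.0 q1,q6 [0.09 1.66] w 0.078 F [-0.  -0.1 -0.6] t 5.85
  turn units [ 0.01 -0.    0.01] then shift units [-0.03  3.66  0.04]
```

View pics/s3.png

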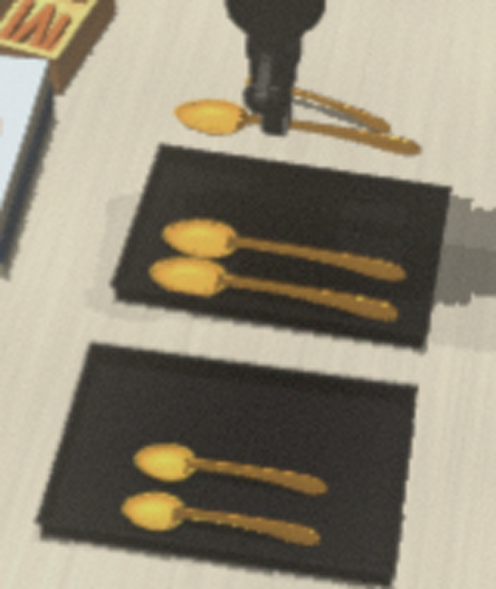

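The held spoon, crop (175,110) to (420,148), is parallel to the row and above the tray's free strip. I lower, open partly and rise.

drive_tool --motion '[[[0,1,0],[0,0,0],1],[[0,1,0],[0,0,0],1],[[0,0.8,0],[0,0,0],1],[[0,0.5,0],[0,0,0],1],[[0,0.3,0],[0,0,0],1],[[0,0,0],[0,0,0],1],[[0,0,0],[0,0,0],1]]'

```text
time: 6.6
tool_pos: [0.5201, 0.1238, 0.0134]
tool_rot: [-0.5, 0.5, -0.5, 0.5]
contact_force: [-0.3, 0.7, 0.0]
gripper_width: 0.077
```

drive_tool --motion '[[[0,0,0],[0,0,0],0.8],[[0,0,0],[0,0,0],0.6],[[0,0,0],[0,0,0],0.5],[[0,0,0],[0,0,0],0.5],[[0,-0.4,0],[0,0,0],0.5],[[0,-1,0],[0,0,0],0.5],[[0,-1,0],[0,0,0],0.5],[[0,-1,0],[0,0,0],0.5],[[0,-1,0],[0,0,0],0],[[0,0,0],[0,0,0],-0.1]]'

```text
time: 7.6
tool_pos: [0.5224, 0.1242, 0.128]
tool_rot: [0.502, -0.497, 0.498, -0.502]
contact_force: [0.4, 0.4, -0.0]
gripper_width: 0.549
```

```bash
python3 - <<'E'
from h import *
plan(.5159,-.0052,.1,77.9)
E
```

```text
pos [0.5224 0.1242 0.128 ] jawyaw -90.0 q1,q6 [0.09 1.67] w 0.549 F [ 0.4  0.4 -0. ] t 7.6
  turn units [-0.1   2.42 -0.02] then shift units [5.12 1.12 0.83]
```

drive_tool --motion '[[[0,0,0],[0,1,0],-0.1],[[0,0,0],[0,1,0],-0.1],[[0,0,0],[0,0.4,0],-0.1],[[1,0,0.2],[0,0,0],-0.1],[[1,0,0.2],[0,0,0],-0.1],[[1,0.2,0.2],[0,0,0],-0.1],[[1,0.4,0.2],[0,0,0],-0.1],[[1,0.5,0],[0,0,0],-0.1],[[0.1,0.5,0],[0,0,0],-0.1],[[0,0.6,0],[0,0,0],-0.1],[[0,0,0],[0,0,0],-0.1],[[0,0,0],[0,0,0],-0.1]]'

```text
time: 8.8
tool_pos: [0.512, -0.0041, 0.0669]
tool_rot: [0.445, -0.446, 0.55, -0.549]
contact_force: [-0.4, -0.4, 1.2]
gripper_width: 0.548
```

```bash
python3 - <<'E'
from h import *
plan(.5159,-.0052,.005,77.9)
f=grab('side'); c=cv2.resize(f['img'][190:410,190:350],None,fx=2.7,fy=2.7,interpolation=cv2.INTER_CUBIC);cv2.imwrite('pics/s4.png',c)
E
```

```text
pos [ 0.512  -0.0041  0.0669] jawyaw -101.9 q1,q6 [-0.15  1.63] w 0.548 F [-0.4 -0.4  1.2] t 8.8
  turn units [ 0.02  0.03 -0.  ] then shift units [0.01 2.47 0.16]
```

View pics/s4.png

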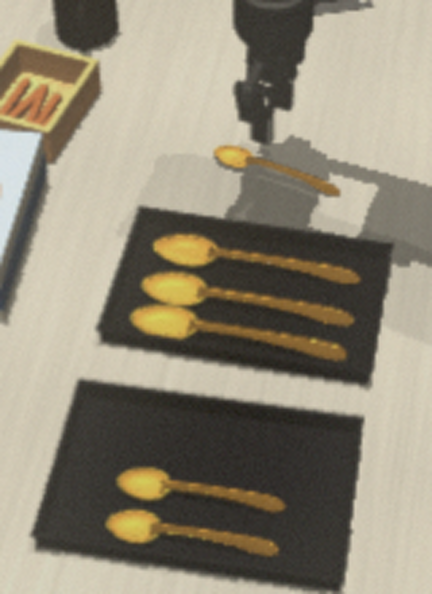

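The big spoon lies in its tray at (255,258) in line with the row, to be measured from the top later. The gripper is above the small spoon's handle. I descend and grip.

drive_tool --motion '[[[0,1,0.15],[0,0,0],-0.1],[[0,0.8,0],[0,0,0],-0.1],[[0,0.4,0],[0,0,0],-0.1],[[0,0.25,0],[0,0,0],-0.1],[[0,0,0],[0,0,0],-0.1],[[0,0,0],[0,0,0],1],[[0,0,0],[0,0,0],1],[[0,0,0],[0,0,0],1],[[0,0,0],[0,0,0],1],[[0,0,0],[0,0,0],1],[[0,0,0],[0,0,0],1]]'

```text
time: 9.95
tool_pos: [0.5168, -0.0059, 0.0073]
tool_rot: [-0.445, 0.445, -0.549, 0.55]
contact_force: [-0.9, 0.4, 6.1]
gripper_width: 0.053
```

drive_tool --motion '[[[0,-0.3,0],[0,0,0],1],[[0,-0.7,0],[0,0,0],1],[[0,-1,0],[0,0,0],1],[[0,-1,0],[0,0,0],1],[[0,-1,0],[0,0,0],1],[[0,0,0],[0,0,0],1],[[0,0,0],[0,0,0],1]]'

```text
time: 10.65
tool_pos: [0.516, -0.0058, 0.1064]
tool_rot: [-0.445, 0.445, -0.549, 0.55]
contact_force: [-0.2, 0.4, -0.8]
gripper_width: 0.057
```

```bash
python3 - <<'E'
from h import *
plan(.516,.329,.1,91.8)
f=grab('side'); cv2.imwrite('pics/s5.png',f['img'])
T=f['world_from_camera']; c=f['img']
# held spoon: brass px in air near the gripper
p=proj(f,manip.state()['tool_pos']); print('tcp px',p)
hsv=cv2.cvtColor(c,cv2.COLOR_BGR2HSV); m=((hsv[...,0]>8)&(hsv[...,0]<32)&(hsv[...,1]>130)).astype(np.uint8)
n,l,st,_=cv2.connectedComponentsWithStats(m); print(st[(st[:,4]>15)&(st[:,0]>220)&(st[:,0]<340)&(st[:,1]>150)&(st[:,1]<270)])
g=grab('top'); s=g
m=cv2.cvtColor(g['img'],cv2.COLOR_BGR2HSV); m=((m[...,0]>8)&(m[...,0]<32)&(m[...,1]>130)).astype(np.uint8)
n,l,st,_=cv2.connectedComponentsWithStats(m)
for i in range(1,n):
    x,y,w,h,A=st[i]
    if A>60 and 160<x<230 and 160<y<260:
        v,u=np.nonzero(l==i); P=np.array([at_z(g,a,b,.011)[:2] for a,b in zip(u,v)]); print(st[i],P.min(0),P.max(0),P.mean(0))
E
```

```text
pos [ 0.516  -0.0058  0.1064] jawyaw -102.0 q1,q6 [-0.16  1.62] w 0.057 F [-0.2  0.4 -0.8] t 10.65
  turn units [-0.01 -2.76  0.  ] then shift units [-13.39   0.26   0.42]
tcp px (np.float64(289.6006041585667), np.float64(225.35015146371828))
[[252 166  16  13 141]
 [270 218  14   7  66]
 [303 228  14   7  22]]
[199 177  15  71 516] [0.40763567 0.1046423 ] [0.60451971 0.14420817] [0.52520803 0.1247455 ]
[ 167  178   30   72 1060] [0.40264464 0.15269023] [0.60273344 0.23507913] [0.51743881 0.19491472]
```

The big spoon sits 3 mm from the row's mid length, which is good. The small spoon is gripped, so on to the small tray.

drive_tool --motion '[[[0,0,0],[0,-1,0],1],[[0,0,0],[0,-1,0],1],[[0,0,0],[0,-0.75,0],1],[[-0.6,0,0.1],[0,0,0],1],[[-1,0,0.1],[0,0,0],1],[[-1,0,0.1],[0,0,0],1],[[-1,0,0],[0,0,0],1],[[-1,0,0],[0,0,0],1],[[-1,0,0],[0,0,0],1],[[-1,0,0],[0,0,0],1],[[-1,0,0],[0,0,0],1],[[-1,0,0],[0,0,0],1]]'

```text
time: 11.95
tool_pos: [0.5158, 0.2112, 0.1049]
tool_rot: [-0.507, 0.508, -0.493, 0.492]
contact_force: [1.1, -0.6, -0.5]
gripper_width: 0.052
```

drive_tool --motion '[[[-1,0,0],[0,0,0],1],[[-1,0,0],[0,0,0],1],[[-1,0,0],[0,0,0],1],[[-1,0,0],[0,0,0],1],[[-0.8,0,0],[0,0,0],1],[[0,0,0],[0,0,0],1],[[0,0,0],[0,0,0],1],[[0,0,0],[0,0,0],1]]'

```text
time: 12.75
tool_pos: [0.5128, 0.3288, 0.1055]
tool_rot: [-0.507, 0.508, -0.493, 0.492]
contact_force: [-0.8, -0.9, -0.2]
gripper_width: 0.058
```

```bash
python3 - <<'E'
from h import *
plan(.5135,.330,.010,91.8)
f=grab('side'); c=cv2.resize(f['img'][230:420,190:350],None,fx=3.1,fy=3.1,interpolation=cv2.INTER_CUBIC);cv2.imwrite('pics/s6.png',c)
E
```

```text
pos [0.5128 0.3288 0.1055] jawyaw -88.3 q1,q6 [0.45 1.99] w 0.058 F [-0.8 -0.9 -0.2] t 12.75
  turn units [ 0.01 -0.02  0.01] then shift units [-0.05  3.82  0.03]
```

View pics/s6.png

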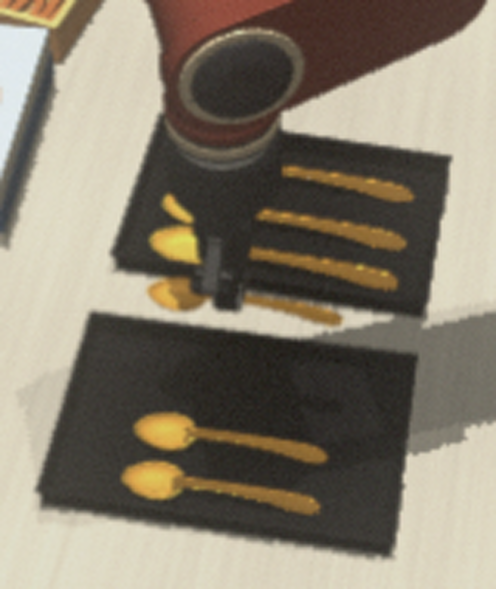

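The held small spoon, (150,293) to (340,318), is parallel to its row. I lower, release and rise.

drive_tool --motion '[[[0,1,0],[0,0,0],1],[[0,1,0],[0,0,0],1],[[0,0.8,0],[0,0,0],1],[[0,0.5,0],[0,0,0],1],[[0,0.3,0],[0,0,0],1],[[0,0.2,0],[0,0,0],1],[[0,0,0],[0,0,0],1],[[0,0,0],[0,0,0],1]]'

```text
time: 13.6
tool_pos: [0.514, 0.3296, 0.0123]
tool_rot: [0.508, -0.507, 0.492, -0.493]
contact_force: [0.6, -0.8, -0.2]
gripper_width: 0.055
```

drive_tool --motion '[[[0,0,0],[0,0,0],0.8],[[0,0,0],[0,0,0],0.6],[[0,0,0],[0,0,0],0.5],[[0,0,0],[0,0,0],0.5],[[0,-0.4,0],[0,0,0],0.5],[[0,-1,0],[0,0,0],0.5],[[0,-1,0],[0,0,0],0.5],[[0,-1,0],[0,0,0],0.5],[[0,-1,0],[0,0,0],0],[[0,-1,0],[0,0,0],-1],[[0,-1,0],[0,0,0],-1],[[0,-1,0],[0,0,0],-1]]'

```text
time: 14.8
tool_pos: [0.5133, 0.3293, 0.1983]
tool_rot: [0.508, -0.507, 0.492, -0.492]
contact_force: [0.4, -0.4, 0.6]
gripper_width: 0.915
```

```bash
python3 - <<'E'
from h import *
s=manip.state(); print(s['joint_pos'].round(2))
plan(.526,-.325,.25,88)
E
```

```text
[0.45 0.04 1.68 0.   1.42 1.99]
pos [0.5133 0.3293 0.1983] jawyaw -88.3 q1,q6 [0.45 1.99] w 0.915 F [ 0.4 -0.4  0.6] t 14.8
  turn units [-0.01  0.75 -0.  ] then shift units [26.14 -2.07  1.42]
```

drive_tool --motion '[[[0.5,-1,0],[0,0,0],-1],[[1,-0.2,0],[0,0,0],-1],[[1,0,0],[0,0,0],-1],[[1,0,0],[0,0,0],-1],[[1,0,0],[0,0,0],-1],[[1,0,0],[0,0,0],-1],[[1,0,0],[0,0,0],-1],[[1,0,0],[0,0,0],-1],[[1,0,0],[0,0,0],-1],[[1,0,0],[0,0,0],-1],[[1,0,0],[0,0,0],-1],[[1,0,0],[0,0,0],-1]]'

```text
time: 16.0
tool_pos: [0.522, 0.0409, 0.2272]
tool_rot: [0.508, -0.507, 0.492, -0.493]
contact_force: [-0.0, 0.6, 0.0]
gripper_width: 1.002
```

drive_tool --motion '[[[1,0,0],[0,0,0],-1],[[1,0,0],[0,0,0],-1],[[1,0,0],[0,0,0],-1],[[1,0,0],[0,0,0],-1],[[1,0,0],[0,0,0],-1],[[1,0,0],[0,0,0],-1],[[1,0,0],[0,0,0],-1],[[1,0,0],[0,0,0],-1],[[0,0,0],[0,0,0],-1],[[0,0,0],[0,0,0],-1]]'

```text
time: 17.0
tool_pos: [0.5281, -0.1581, 0.2268]
tool_rot: [0.507, -0.507, 0.493, -0.493]
contact_force: [0.2, 0.2, -0.2]
gripper_width: 0.999
```

```bash
python3 - <<'E'
from h import *
plan(.526,-.325,.2)
f=grab('side'); g=grab('top')
c=cv2.resize(f['img'][230:420,190:350],(400,475),interpolation=cv2.INTER_CUBIC)
d=cv2.resize(g['img'][155:275,85:230],None,fx=2.7,fy=2.7,interpolation=cv2.INTER_CUBIC)
o=np.zeros((475,800,3),np.uint8); o[:,:400]=c; d=d[:475,:400]; o[:d.shape[0],400:400+d.shape[1]]=d; cv2.imwrite('pics/s7.png',o)
# cap circle from the side camera: depth points of the first top picture
P=[]
m=f['range_z']
for v in range(100,200):
    for u in range(270,340):
        if m[v,u]>0:
            p=pt(f,u,v)
            if .10<p[2]<.175 and abs(p[0]-.526)<.05 and abs(p[1]+.325)<.05: P.append(p)
P=np.array(P)
for a,b in((.14,.165),(.165,.175)):
    q=P[(P[:,2]>a)&(P[:,2]<b)]
    if len(q): print(a,len(q),q.min(0).round(4),q.max(0).round(4))
q=P[(P[:,2]>.14)&(P[:,2]<.165)]; A=np.c_[2*q[:,:2],np.ones(len(q))]; s=np.linalg.lstsq(A,(q[:,:2]**2).sum(1),rcond=None)[0]; print('circle',s[:2],np.sqrt(s[2]+s[:2]@s[:2]))
from scipy.optimize import least_squares
print(least_squares(lambda c:np.hypot(*(q[:,:2]-c).T)-.027,[.526,-.325],loss='soft_l1',f_scale=.002).x)
E
```

```text
pos [ 0.5281 -0.1581  0.2268] jawyaw -88.3 q1,q6 [-0.43  1.12] w 0.999 F [ 0.2  0.2 -0.2] t 17.0
  turn units [-0. -0. -0.] then shift units [ 6.67  1.07 -0.28]
0.14 110 [ 0.5009 -0.3334  0.1401] [ 0.5444 -0.2973  0.1649]
0.165 115 [ 0.5025 -0.3578  0.1653] [ 0.5441 -0.2944  0.1737]
circle [ 0.52631659 -0.32465474] 0.02260957360123597
[ 0.52831715 -0.32994171]
```

View pics/s7.png

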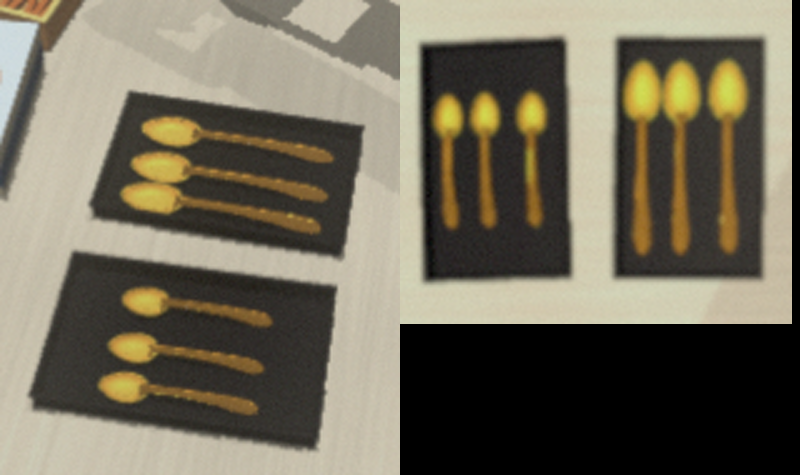

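Both spoons lie flat in their rows: small at (530,160) with its neighbours, big at (727,155). The cap axis comes out at about (0.526,-0.326). I go above it.

drive_tool --motion '[[[1,0,-0.1],[0,0,0],-1],[[1,0,-0.1],[0,0,0],-1],[[1,0,-0.1],[0,0,0],-1],[[1,0,0],[0,0,0],-1],[[1,0,0],[0,0,0],-1],[[1,0,0],[0,0,0],-1],[[0.7,0,0],[0,0,0],-1],[[0,0.6,0],[0,0,0],-1],[[0,0,0],[0,0,0],-1],[[0,0,0],[0,0,0],-1]]'

```text
time: 18.1
tool_pos: [0.5253, -0.324, 0.2098]
tool_rot: [0.508, -0.508, 0.493, -0.491]
contact_force: [0.8, -0.1, 0.2]
gripper_width: 1.0
```

```bash
python3 - <<'E'
from h import *
print('crown', at_z(grab('top'),379.6,200.2,.1695))
plan(.526,-.326,.135)
f=grab('side'); c=cv2.resize(f['img'][70:220,230:400],None,fx=4,fy=4,interpolation=cv2.INTER_CUBIC);cv2.imwrite('pics/s8.png',c)
print('axis px crown/lower', proj(f,[.526,-.326,.1695]),proj(f,[.526,-.326,.1335]),'tcp',proj(f,manip.state()['tool_pos']))
E
```

```text
crown [ 0.52459807 -0.32595226  0.1695    ]
pos [ 0.5256 -0.3242  0.2106] jawyaw -88.2 q1,q6 [-0.67  0.87] w 0.998 F [ 0.2 -0.7  0.6] t 18.15
  turn units [ 0.01  0.   -0.01] then shift units [0.07 3.02 0.01]
axis px crown/lower (np.float64(304.94671425693116), np.float64(138.80686616413428)) (np.float64(304.5910590634038), np.float64(148.73110609151178)) tcp (np.float64(305.34056042882946), np.float64(127.21603299570347))
```

View pics/s8.png

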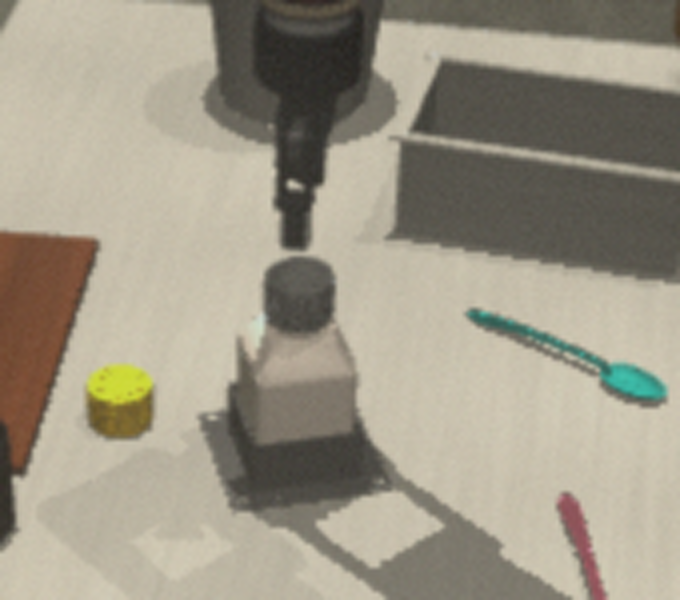

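The cap's crown centre at crop (299,275) is full-frame (304.8,138.8), exactly where my estimate projects. I descend and grip.

drive_tool --motion '[[[0.05,1,0],[0,0,0],-1],[[0,1,0],[0,0,0],-1],[[0,0.6,0],[0,0,0],-1],[[0,0.4,0],[0,0,0],-1],[[0,0,0],[0,0,0],-1],[[0,0,0],[0,0,0],1],[[0,0,0],[0,0,0],1],[[0,0,0],[0,0,0],1],[[0,0,0],[0,0,0],1],[[0,0,0],[0,0,0],1],[[0,0,0],[0,0,0],1]]'

```text
time: 19.3
tool_pos: [0.5266, -0.3278, 0.138]
tool_rot: [-0.507, 0.508, -0.491, 0.494]
contact_force: [0.4, -1.8, 5.2]
gripper_width: 0.616
```

```bash
python3 - <<'E'
from h import *
plan(.526,-.326,.135)
s=manip.state(); print(s['contact_force'],s['ft_torque'])
E
```

```text
pos [ 0.5266 -0.3278  0.138 ] jawyaw -88.3 q1,q6 [-0.68  0.86] w 0.616 F [ 0.4 -1.8  5.2] t 19.3
  turn units [-0.03  0.    0.03] then shift units [-0.07  0.12 -0.02]
[ 0.44596261 -1.78872436  5.20907751] [-0.21568732  0.00613192 -0.02586153]
```

drive_tool --motion '[[[0,0.1,0],[0,0,0],1],[[0,0.1,0],[0,0,0],1],[[0,0.1,0],[0,0,0],1],[[0,0,0],[0,0,0],1],[[0,0,0],[0,0,0],1]]'

```text
time: 19.8
tool_pos: [0.5267, -0.3279, 0.1327]
tool_rot: [-0.507, 0.508, -0.491, 0.494]
contact_force: [-4.3, 2.1, 13.0]
gripper_width: 0.61
```

drive_tool --motion '[[[0,0.1,0],[0,0,0],1],[[0,0.05,0],[0,0,0],1],[[0,0,0],[0,0,0],1]]'

```text
time: 20.1
tool_pos: [0.5275, -0.3285, 0.1328]
tool_rot: [-0.508, 0.508, -0.49, 0.494]
contact_force: [-8.8, 4.5, 27.2]
gripper_width: 0.615
```

drive_tool --motion '[[[0,0,0],[0,-0.5,0],1],[[0,0,0],[0,-1,0],1],[[0,0,0],[0,-1,0],1],[[0,0,0],[0,-1,0],1],[[0,0,0],[0,-0.5,0],1],[[0,0,0],[0,0,0],1]]'

```text
time: 20.7
tool_pos: [0.5279, -0.3286, 0.1326]
tool_rot: [-0.585, 0.586, -0.394, 0.399]
contact_force: [-6.8, 3.9, 24.9]
gripper_width: 0.616
```

```bash
python3 - <<'E'
from h import *
plan(.526,-.326,.135)
s=manip.state(); print(s['contact_force'],s['ft_torque'])
f=grab('side'); c=cv2.resize(f['img'][70:220,230:400],None,fx=3,fy=3,interpolation=cv2.INTER_CUBIC);cv2.imwrite('pics/s9.png',c)
E
```

```text
pos [ 0.5279 -0.3286  0.1326] jawyaw -68.2 q1,q6 [-0.68  0.51] w 0.616 F [-6.8  3.9 24.9] t 20.7
  turn units [-0.04  0.    0.07] then shift units [-0.12 -0.1  -0.03]
[-6.82650231  3.90096156 24.91532114] [ 7.63495781e-01  1.12905586e+00 -5.03319588e-04]
```

drive_tool --motion '[[[0,0,0],[0,-1,0],1],[[0,0,0],[0,-1,0],1],[[0,0,0],[0,-1,0],1],[[0,0,0],[0,-1,0],1],[[0,0,0],[0,-1,0],1],[[0,0,0],[0,-1,0],1],[[0,0,0],[0,-1,0],1],[[0,0,0],[0,-1,0],1],[[0,0,0],[0,-1,0],1],[[0,0,0],[0,-1,0],1],[[0,0,0],[0,0,0],1],[[0,0,0],[0,0,0],1]]'

```text
time: 21.95
tool_pos: [0.5279, -0.3286, 0.1325]
tool_rot: [-0.697, 0.699, -0.11, 0.114]
contact_force: [-6.6, 4.2, 24.6]
gripper_width: 0.613
```

```bash
python3 - <<'E'
from h import *
plan(.526,-.326,.135)
s=manip.state(); print(s['contact_force'],s['ft_torque'])
E
```

```text
pos [ 0.5279 -0.3286  0.1325] jawyaw -18.2 q1,q6 [-0.68 -0.36] w 0.613 F [-6.6  4.2 24.6] t 21.95
  turn units [ 0.03 -0.    0.07] then shift units [-0.11 -0.1   0.07]
[-6.62857295  4.18973923 24.5949742 ] [0.74874703 1.14176612 0.13303935]
```

drive_tool --motion '[[[0,-0.2,0],[0,0,0],1],[[0,-0.2,0],[0,0,0],1],[[0,-0.2,0],[0,0,0],1],[[0,-0.1,0],[0,0,0],1],[[0,0,0],[0,0,0],1],[[0,0,0],[0,0,0],1]]'

```text
time: 22.55
tool_pos: [0.5255, -0.3268, 0.1419]
tool_rot: [0.698, -0.698, 0.112, -0.112]
contact_force: [1.3, -1.0, 1.2]
gripper_width: 0.612
```

The force is about 0, so the cap is free and the bottle isn't being lifted. I go straight up.

drive_tool --motion '[[[0,-0.3,0],[0,0,0],1],[[0,-0.4,0],[0,0,0],1],[[0,-0.5,0],[0,0,0],1],[[0,-0.5,0],[0,0,0],1],[[0,-0.5,0],[0,0,0],1],[[0,-0.5,0],[0,0,0],1],[[0,-0.5,0],[0,0,0],1],[[0,-0.4,0],[0,0,0],1],[[0,-0.2,0],[0,0,0],1],[[0,0,0],[0,0,0],1],[[0,0,0],[0,0,0],1],[[0,0,0],[0,0,0],1]]'

```text
time: 23.75
tool_pos: [0.5254, -0.3266, 0.2365]
tool_rot: [0.698, -0.698, 0.113, -0.112]
contact_force: [0.7, -0.2, -1.5]
gripper_width: 0.615
```

```bash
python3 - <<'E'
from h import *
plan(.526,-.326,.235)
f=grab('side'); c=cv2.resize(f['img'][60:220,220:400],None,fx=3.7,fy=3.7,interpolation=cv2.INTER_CUBIC);cv2.imwrite('pics/s10.png',c)
for z in(.153,.203,.23): print(z,proj(f,[.526,-.326,z]))
E
```

```text
pos [ 0.5254 -0.3266  0.2365] jawyaw -18.3 q1,q6 [-0.68 -0.36] w 0.615 F [ 0.7 -0.2 -1.5] t 23.75
  turn units [-0.01 -0.   -0.02] then shift units [0.01 0.06 0.03]
0.153 (np.float64(304.78254314515715), np.float64(143.39015980081047))
0.203 (np.float64(305.2862218901625), np.float64(129.31628311584632))
0.23 (np.float64(305.56604579376454), np.float64(121.48156978944142))
```

View pics/s10.png

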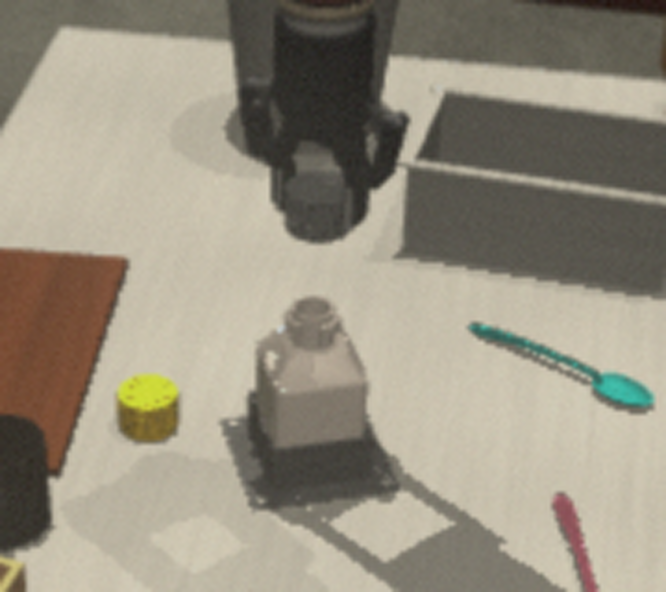

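The cap, lower rim at crop (320,240), is upright in the fingers straight above the open neck at (313,305), with about 8 cm clearance. The bottle stands in its well, so I hand in.

```bash
python3 - <<'E'
from h import *
s=manip.state(); print(abs(s['joint_vel']).max(),s['gripper_width'],s['tool_pos']); print(manip.job_done())
E
```

```text
0.0024674599125401406 0.6128559142731238 [ 0.52541555 -0.32662781  0.23653169]
the job is handed in; nothing more can be done
None
```

I did the whole job in the order asked and handed it in at about 24 s on the robot's clock, under the 72 s limit.

- **Spoons:** both brass spoons lie flat in the trays matching their length, in line with the rows. The big one measured about 3 mm off the row's mid length. I checked the small one by eye only, from the top and side.
- **Cap:** I pushed it hard down with about 25 N, turned it 70° anticlockwise, and lifted it straight up. The force was close to zero when it came off, so the bottle was not lifted.
- **Final state:** the arm is still, holding the cap upright about 8 cm above the open neck. In the last picture the cap looks at most 2–3 mm off the neck's axis. The bottle stands in its well.
- **Other things on the counter:** those visible in the last picture look undisturbed; that picture was a close crop, so I did not check all of them at the end.

No check failed. One thing differed from plan: each spoon was let go about 2–3 mm above its planned release height, but both settled correctly.

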